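# Fill the box and peel off a lid for it

### The job

Take the cup by its handle, pour all six chunks of dried sweet potato into the open clear box, and set the cup back down upright on the table. The lids cling together, so peel the top one off the stack: grip its pull tab, raise that corner by a good finger's breadth (at least 20 mm) while the opposite corner stays down, and only then lift the lid away. Finish while still holding the lid by its tab, level, the right way up, squared up with the filled box and centred 2 to 12 cm above its rim; leave the rest of the stack, the box and everything else where they stand.

Things in the scene. Friction and masses are not known exactly. Their poses are not given: they have to be found in the camera images.
- box: the open box to fill: clear plastic, square, 110 x 110 mm outside, 85 mm high, walls 3 mm, loose, 0.15 kg, empty at the start. Origin: centre of its underside; x and y along its sides, z up
- box_rim (a point): centre of the box's mouth, 85 mm above its underside
- cup: portion cup: shallow round smooth steel bowl, 36 mm high, flaring from 62 mm across at the foot to 96 mm at the rim, wall 3 mm, inner floor 4 mm up, with a straight level black bar handle; 0.16 kg. It holds the six chunks. Origin: centre of the bowl's underside; the handle points along -x (roughly towards the robot at the start), z up
- cup_handle (a point): middle of the grip part of the handle: 92 mm from the bowl's axis, 27 mm above the underside. The bar is 14 mm wide (y), 16 mm tall (z 19 to 35 mm) and ends 128 mm from the axis; grip it across its width from above
- stack: the rest of the stack: seven nested black-rimmed lids, 124 x 124 mm, in a loose steel tray 150 x 150 x 6 mm, 1.1 kg in all. The rims end at 70 mm, a plug on top (to 84.5 mm) fits inside the top lid with 1 mm play. The column of nested tabs under the top lid's tab is also 8 mm thick. Origin: centre of the tray's underside; x, y along the lids' sides, z up
- lid: the top lid: clear panel in a square black rim, 124 x 124 mm, 17 mm high, 0.07 kg. Origin: centre of the rim's underside, 70.5 mm above the stack's origin when seated; axes as the stack's. Its four corners cling with about 2.5 N each; each lets go once raised about 5 mm. Raising the tab corner while tilting the lid about its far corner takes about 5 N at the tab
- lid_tab (a point): grip point on the lid's pull tab, an upright fin outside its (-x, -y) corner: 8 mm thick, 26 mm long along the diagonal, from the rim's underside to 42 mm above it (25 mm above the panel). The point is midway along it, 97 mm from the lid's centre, 31 mm above the rim's underside. Grip across its thickness (fingers on both sides of the diagonal) from above
- lid_near (a point): corner of the lid's rim beside the tab, on its underside (lid -58, -58, 0 mm)
- lid_far (a point): corner of the lid's rim diagonally across from the tab, on its underside (lid 58, 58, 0 mm)
- chunk0: one of six chunks of dried purple sweet potato, about 16 mm across, rounded so that it rolls, 12 g, in the cup at the start. Origin on its surface
- chunk1: one of six chunks of dried purple sweet potato, about 16 mm across, rounded so that it rolls, 12 g, in the cup at the start. Origin on its surface
- chunk2: one of six chunks of dried purple sweet potato, about 16 mm across, rounded so that it rolls, 12 g, in the cup at the start. Origin on its surface
- chunk3: one of six chunks of dried purple sweet potato, about 16 mm across, rounded so that it rolls, 12 g, in the cup at the start. Origin on its surface
- chunk4: one of six chunks of dried purple sweet potato, about 16 mm across, rounded so that it rolls, 12 g, in the cup at the start. Origin on its surface
- chunk5: one of six chunks of dried purple sweet potato, about 16 mm across, rounded so that it rolls, 12 g, in the cup at the start. Origin on its surface
- spray: bystander: clear plastic bottle, 52 mm across, 130 mm tall. Origin: centre of its underside
- jar: bystander: low glass jar with steel cap, 64 mm across, 75 mm tall. Origin: centre of its underside
- weight: bystander: brass test weight with a knob, 28 mm across, 39 mm tall. Origin: centre of its underside
- packed: bystander: a full box with its lid on, 116 x 116 mm, 89 mm high. Origin: centre of its underside
Mind the look-alikes: they are no part of the job. What is shaped like the cup but purple or red is not meant.

How it is judged:
By the outcome, as a careful person would: the job done as asked, in the order asked, and still so for the second after the job is handed in, while the arm keeps its last pose, push and grip.
It also fails if it takes over 72 s, if anything falls off the work surface, if the arm or the gripper's body presses on something with over 40 N, if the wrist force passes 120 N, or if a joint passes its speed limit or range.

### The arm

A 6-joint arm with a two-finger parallel gripper is mounted at the origin on the work surface. World frame = base frame: x ahead of the robot, y to its left, z up, the work surface at z = 0. Lengths are in m, angles in rad, forces in N, time in s.
With the tool pointing down it reaches from about 0.425 to 0.95 m from the base axis. Payload 3.5 kg.
Tool frame: the origin (TCP) lies at the very end of the fingers, on their centre line; the grasp point (between the pads) lies 19 mm behind it; z points along the fingers, y is the line along which they close (so a half turn about z gives the same grasp; the last joint's range is limited). The gripper opens to 85 mm and grips with 20 to 120 N. Pads are 22 mm wide; open, the fingers measure 114 mm over their backs; the gripper's body (76 mm by 85 mm) begins 54 mm behind the grasp point. The pads swing forward as they close: fully open they stand 13 mm farther back than shut.
Start: joints at [1.047, 0.286, 1.577, -0, 1.279, -0.15], TCP at [0.246, 0.628, 0.231] pointing down, gripper open.
Joint ranges: [-2.77, 2.77], [-0.9, 2.22], [0.21, 2.48], [-1.53, 4.67], [0.24, 2.81], [-2.84, 2.84]. Speed limits (rad/s): [2.79, 2.79, 3.14, 3.14, 3.14, 3.14].

### API

Orientations are given as a 3x3 rotation matrix whose columns are the frame's x, y, z axes.
In Python, from bench import sense, eyes, r gives the robot as it stands. The module is installed in compiled form; this text tells all that it offers.
- The arm moves only by the tool step_arm, never from a script. Its argument "steps" is a list of rows, each an object of numbers: "grip": the opening, from 0 (shut) to 1 (fully open); "tx", "ty", "tz": the shift along the tool's x, y, z in m; "wx", "wy", "wz": the turn, a rotation vector about the tool's x, y, z in degrees. In form: [{"grip": .., "tx": .., "ty": .., "tz": .., "wx": .., "wy": .., "wz": ..}, ...]. A call has 1 to 5 rows; each row shifts and turns the commanded pose from where the row before left it, along the tool's axes as they then stand; what a row does not reach is not made up. A row lasts 1/10 s, in which the tool goes at most 50 mm and 8.59 degrees, less where a joint would pass 70% of its speed; a pose out of reach is approached as far as the arm can. A call is refused whole if a number of a shift passes 0.05 or a number of a turn 8.59, either way. A call with a gripper value outside its range is refused whole. The fingers move at their own pace and stop on an object; the grip force is fixed at half the most. Time passes only in rows, so rows that do not move let the fingers close. It gives the time, the measured TCP pose, the force, the opening and the grip force at its end, in the units of the state.
- sense(): the state, without advancing time (a new reading comes with each control period).
- eyes.snapshot(name): name is "side" or "top" or "wrist"; returns (picture, depth): 420x560x3 uint8, red, green, blue; 420x560 float32, m along the optical axis (not along the pixel's ray), 0 where there is no reading.
- eyes.get_calibration(name): a dict with "mtx" (3x3 intrinsics, pixels), "position" and "attitude" of the camera in the world. Camera axes: x right, y down, z forward; pixel columns grow to the right and rows downward; lengths in m; the calibration is good to about 2 mm. A picture is of the moment at which its call begins: read the wrist's pose just before it. get_calibration takes no time and is no camera call; for the wrist camera it gives the pose at the moment of the call.
- r.hand_in(): hands the job in; it is judged then, once.
The state is a dict: "t": time; "joints": joint angles; "joint_velocities": joint speeds; "tau": joint torques, N m; "eef_pos": TCP position; "tcp_rot": TCP orientation; "force": force on the tool from outside, world axes, zero at the start; "wrist_torque": the same for the moment, N m; "grip_width": finger opening in m; "grasp_force": force on a finger pad.
Only numpy, scipy, OpenCV 4.12 (cv2) and the standard library are available. Lean on these libraries where they do the work, as an engineer would, in place of code of your own. Each camera call takes 0.05 s, during which the arm holds its last target. There are 200 camera calls.

## Working session

There is one attempt and no reset: what is moved stays moved. The work goes in short steps, Python scripts to look and compute and a tool call to move; the robot and the scene stay as the last step left them, time stands still between calls to the robot, and variables do not carry over. Pictures are saved under pics/ and viewed, at most 10 in all, crops included, and the job is handed in when it is done.

Besides the shell and the picture viewer there is one more tool, called after "Request:" by a JSON object that holds its "method" and its "body", one argument or row to a line. step_arm: Moves the arm, as the interface text tells. Its arguments: {"type":"object","properties":{"steps":{"type":"array","items":{"type":"object","properties":{"grip":{"type":"number"},"tx":{"type":"number"},"ty":{"type":"number"},"tz":{"type":"number"},"wx":{"type":"number"},"wy":{"type":"number"},"wz":{"type":"number"}}}}},"required":["steps"]}

```bash
mkdir -p pics; cat > h.py <<'E'
import numpy as np, cv2
from bench import sense, eyes, r
def snap(n,save=None):
    c=eyes.get_calibration(n); p,d=eyes.snapshot(n)
    if save: cv2.imwrite('pics/'+save,cv2.cvtColor(p,cv2.COLOR_RGB2BGR))
    return p,d,c
def cloud(d,c):
    K=np.array(c['mtx']);h,w=d.shape
    u,v=np.meshgrid(np.arange(w),np.arange(h))
    P=np.stack([(u-K[0,2])/K[0,0]*d,(v-K[1,2])/K[1,1]*d,d],-1)
    return P@np.array(c['attitude']).T+np.array(c['position'])
def ray(u,v,c,z):
    K=np.array(c['mtx']);k=np.array(c['attitude'])@np.linalg.inv(K)@[u,v,1];p=np.array(c['position'])
    return p+k*(z-p[2])/k[2]
E
python3 - <<'E'
from h import *
for n in ('top','side'):
    p,d,c=snap(n,n+'1.png'); np.savez(n+'1.npz',p=p,d=d,**{k:np.array(v) for k,v in c.items()})
    print(n,c)
print(sense())
E
```

```text
top {'mtx': array([[381.63341216,   0.        , 275.8354433 ],
       [  0.        , 381.63341216, 209.99941741],
       [  0.        ,   0.        ,   1.        ]]), 'position': array([0.39582245, 0.12013013, 1.01085928]), 'attitude': array([[-0.01264392, -0.98180839,  0.18945293],
       [-0.9996835 ,  0.00829087, -0.02375193],
       [ 0.02174911, -0.18969328, -0.98160248]])}
side {'mtx': array([[459.22273334,   0.        , 277.53070324],
       [  0.        , 459.22273334, 206.55013464],
       [  0.        ,   0.        ,   1.        ]]), 'position': array([ 0.42888649, -0.62447431,  0.91718744]), 'attitude': array([[ 0.98404555, -0.12355927,  0.12801352],
       [-0.17738927, -0.73673408,  0.65249977],
       [ 0.01368952, -0.66479772, -0.74689798]])}
{'t': 0.1, 'joints': array([ 1.04700250e+00,  2.87102506e-01,  1.57807125e+00, -1.87444612e-06,
        1.27858553e+00, -1.49978499e-01]), 'joint_velocities': array([ 0.00186787, -0.00107762, -0.00197577,  0.00186528, -0.00058418,
       -0.00067887]), 'tau': array([ 2.03210468e-03, -4.07295871e+01, -2.93699169e+01, -6.30301861e-05,
        3.39339276e-03, -1.62347122e-07]), 'eef_pos': array([0.24614187, 0.62786921, 0.23004653]), 'tcp_rot': array([[-9.30940904e-01,  3.65168264e-01, -1.08212542e-03],
       [ 3.65169726e-01,  9.30939068e-01, -1.87704095e-03],
       [ 3.21957038e-04, -2.14257365e-03, -9.99997653e-01]]), 'force': array([-0.18526138, -0.15500026,  0.33264279]), 'wrist_torque': array([-0.01945735, -0.0390063 ,  0.049469  ]), 'grasp_force': 0.0, 'grip_width': 0.08545846506349587}
```

View pics/top1.png

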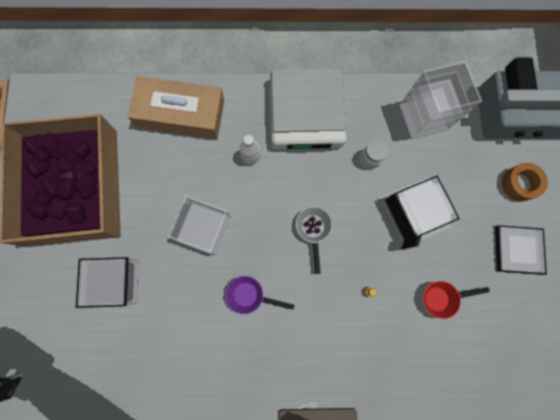

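View pics/side1.png

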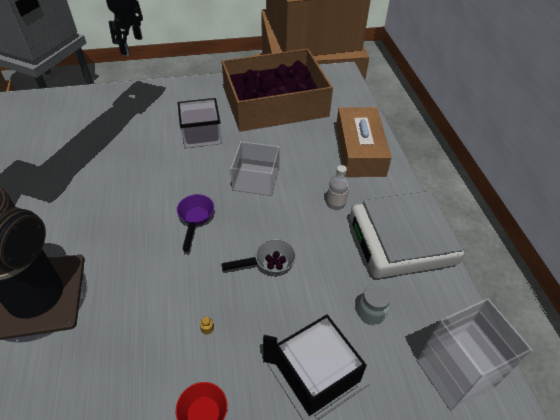

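Candidates in the top view:
- **Cup:** steel with dark chunks (312,225), purple (244,295) and red (441,300). I choose the steel one, with its handle end at (316,272).
- **Box:** open clear box (200,224), packed box with lid (103,282) and clear bins (440,100). I choose (200,224).
- **Lids:** tall stack (425,208) with its tab at (408,240), and a flat lidded thing (520,250). I choose the tall stack.

```bash
python3 - <<'E'
from h import *
z=np.load('top1.npz');p,d=z['p'],z['d'];P=cloud(d,z)
def at(u,v): return P[v,u].round(3)
for n,(u,v) in dict(handle=(316,262),hend=(317,270),stackc=(427,208),tab=(410,240),boxc=(200,226),table=(350,300),jar=(376,152),spray=(249,142),packed=(103,282)).items(): print(n,at(u,v))
# cup handle: dark pixels
hsv=cv2.cvtColor(p,cv2.COLOR_RGB2HSV)
def blob(m,x0,y0,x1,y1):
    q=np.zeros_like(m);q[y0:y1,x0:x1]=m[y0:y1,x0:x1];return q
m=blob((hsv[...,2]<60).astype(np.uint8),300,243,330,280)
v,u=np.nonzero(m);r_=cv2.minAreaRect(np.stack([u,v],1).astype(np.float32));print('handle',r_)
print([ray(*q,z,.035)[:2].round(4) for q in cv2.boxPoints(r_)])
# height masks
H=P[...,2]
for n,b,lo,hi in(('cup',(290,200,335,245),.028,.042),('stack',(380,165,465,255),.06,.1),('tab',(380,165,465,255),.1,.125),('box',(160,185,240,265),.07,.1),('boxfloor',(160,185,240,265),.001,.02)):
    m=blob(((H>lo)&(H<hi)&(d>0)).astype(np.uint8),*b);v,u=np.nonzero(m)
    if len(u)<5: print(n,len(u));continue
    X=P[v,u];r_=cv2.minAreaRect(X[:,:2].astype(np.float32)*1000)
    print(n,len(u),'mean',X.mean(0).round(4),'rect',np.round(r_[0],1),np.round(r_[1],1),round(r_[2],1),'zmax',X[:,2].max().round(4))
a=cv2.resize(p[180:265,160:250],None,fx=4,fy=4,interpolation=2)
b=cv2.resize(p[160:260,380:470],None,fx=4,fy=4,interpolation=2)[:340]
b=cv2.resize(p[165:250,380:470],None,fx=4,fy=4,interpolation=2)
c=cv2.resize(p[195:280,290:340],None,fx=4,fy=4,interpolation=2)
cv2.imwrite('pics/crop.png',cv2.cvtColor(np.hstack([a[:,:300],c,b[:,:300]]),cv2.COLOR_RGB2BGR))
E
```

```text
handle [ 0.449 -0.004  0.035]
hend [ 0.428 -0.006  0.034]
stackc [ 0.576 -0.278  0.088]
tab [ 0.499 -0.238  0.065]
boxc [0.548 0.297 0.008]
table [ 0.352 -0.094 -0.   ]
jar [ 0.727 -0.164  0.074]
spray [0.736 0.162 0.127]
packed [0.405 0.505 0.093]
handle ((315.453125, 257.9606018066406), (28.41451072692871, 4.634684085845947), 85.03025817871094)
[array([0.4945, 0.005 ]), array([ 0.4954, -0.0069]), array([ 0.4236, -0.0108]), array([0.4227, 0.001 ])]
cup 264 mean [ 0.5491 -0.0034  0.0332] rect [548.9   0. ] [93.6 94.2] 43.6 zmax 0.039
stack 2650 mean [ 0.5793 -0.2725  0.086 ] rect [ 572.6 -273.1] [141.6 144.8] 22.8 zmax 0.0999
tab 53 mean [ 0.4939 -0.2389  0.1098] rect [ 494.  -239.5] [ 8.9 25.6] 65.1 zmax 0.1138
box 366 mean [0.5479 0.2923 0.0817] rect [544.6 290.1] [112.2 111.8] 69.4 zmax 0.0896
boxfloor 2021 mean [0.548  0.3    0.0033] rect [554.9 301.5] [216.4 213.4] 89.6 zmax 0.0199
```

View pics/crop.png

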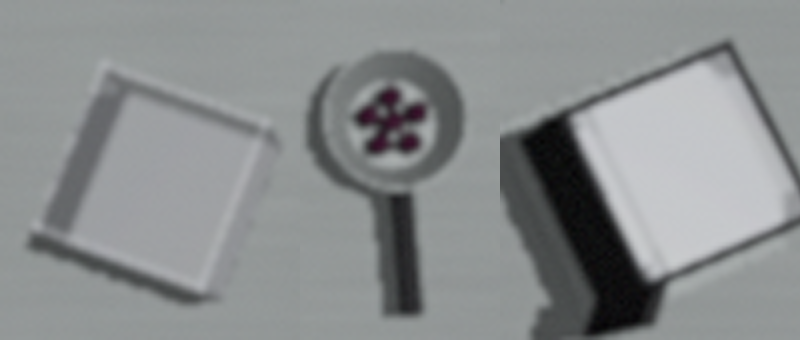

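The crop shows the open clear box on the left, the steel cup with six purple chunks and its handle straight down in the middle, and the lid stack with its tab at the bottom of its lower corner on the right. The measured sizes match the description: cup 94 mm, box 112 mm, tab 9 x 26 mm.

I'll go for the cup. The handle point is about (0.457,-0.004,0.027), with the tool y azimuth at 92.7°.

```bash
cat >> h.py <<'E'
from scipy.spatial.transform import Rotation as Ro
def down(yaw): # tool down with tool y azimuth yaw (deg)
    y=np.radians(yaw);Y=np.array([np.cos(y),np.sin(y),0]);Z=np.array([0,0,-1.]);return np.stack([np.cross(Y,Z),Y,Z],1)
def go(p,R):
    s=sense();R0=np.array(s['tcp_rot'])
    print('turn',Ro.from_matrix(R0.T@R).as_rotvec(degrees=True).round(2),'shift after turn mm',(R.T@(np.array(p)-s['eef_pos'])*1000).round(1))
E
python3 -c "
from h import *
go([.457,-.004,.15],down(92.7))"
```

```text
turn [ -0.12  -0.04 -24.12] shift after turn mm [-180.9 -641.1   80. ]
```

Request:
{"method": "step_arm", "body": {
  "steps": [
    {"wz":-8},
    {"wz":-8},
    {"wz":-8.1},
    {"ty":-0.04,"tx":-0.0113},
    {"ty":-0.04,"tx":-0.0113}
  ]
}}

```text
$.steps[0]: bad value
```

Request:
{"method": "step_arm", "body": {
  "steps": [
    {"ty":-0.04,"tx":-0.0113},
    {"ty":-0.04,"tx":-0.0113},
    {"ty":-0.04,"tx":-0.0113},
    {"ty":-0.04,"tx":-0.0113},
    {"ty":-0.04,"tx":-0.0113}
  ]
}}

```text
$.steps[0]: bad value
```

Request:
{"method": "step_arm", "body": {
  "steps": [
    {"ty":-0.04,"tx":-0.0113},
    {"ty":-0.04,"tx":-0.0113},
    {"ty":-0.04,"tx":-0.0113},
    {"ty":-0.04,"tx":-0.0113},
    {"ty":-0.04,"tx":-0.0113}
  ]
}}

```text
$.steps[0]: bad value
```

Request:
{"method": "step_arm", "body": {
  "steps": [
    {"ty":-0.04,"tx":-0.0113},
    {"ty":-0.04,"tx":-0.0113},
    {"tz":0.03},
    {"tz":0.03},
    {"tz":0}
  ]
}}

```text
$.steps[0]: bad value
```

```bash
python3 -c "
from h import *
go([.457,-.004,.1],down(92.7)); print(sense()['joints'],sense()['eef_pos'])
p,d,c=snap('wrist','w1.png')"
```

```text
turn [ -0.12  -0.04 -24.12] shift after turn mm [-180.9 -641.1  130. ]
[ 1.04700250e+00  2.87102506e-01  1.57807125e+00 -1.87444612e-06
  1.27858553e+00 -1.49978499e-01] [0.24614187 0.62786921 0.23004653]
```

View pics/w1.png

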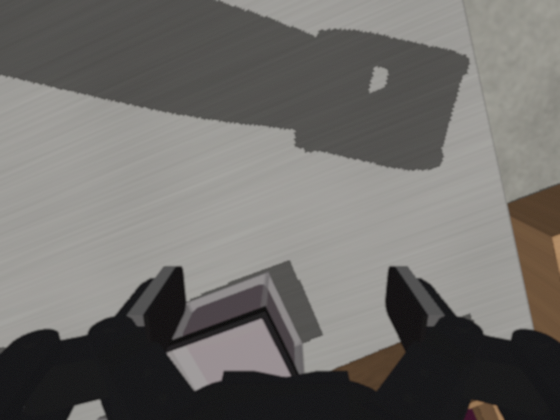

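The arm hasn't moved: the picture shows the start pose, with the packed box at (240,340). Every row needs all the keys, so I'll resend them complete.

Request:
{"method": "step_arm", "body": {
  "steps": [
    {"grip":1,"tx":0,"ty":0,"tz":0,"wx":0,"wy":0,"wz":-8},
    {"grip":1,"tx":0,"ty":0,"tz":0,"wx":0,"wy":0,"wz":-8},
    {"grip":1,"tx":0,"ty":0,"tz":0,"wx":0,"wy":0,"wz":-8.1},
    {"grip":1,"tx":-0.0113,"ty":-0.04,"tz":0,"wx":0,"wy":0,"wz":0},
    {"grip":1,"tx":-0.0113,"ty":-0.04,"tz":0,"wx":0,"wy":0,"wz":0}
  ]
}}

```text
t: 0.65
eef_pos: [0.2725, 0.5489, 0.2304]
tcp_rot: [[-0.999, -0.049, -0.001], [-0.049, 0.999, -0.001], [0.001, -0.001, -1.0]]
force: [1.0, -0.9, 0.1]
grip_width: 0.0854
grasp_force: 0.0
```

Request:
{"method": "step_arm", "body": {
  "steps": [
    {"grip":1,"tx":-0.0113,"ty":-0.04,"tz":0,"wx":0,"wy":0,"wz":0},
    {"grip":1,"tx":-0.0113,"ty":-0.04,"tz":0,"wx":0,"wy":0,"wz":0},
    {"grip":1,"tx":-0.0113,"ty":-0.04,"tz":0,"wx":0,"wy":0,"wz":0},
    {"grip":1,"tx":-0.0113,"ty":-0.04,"tz":0,"wx":0,"wy":0,"wz":0},
    {"grip":1,"tx":-0.0113,"ty":-0.04,"tz":0,"wx":0,"wy":0,"wz":0}
  ]
}}

```text
t: 1.15
eef_pos: [0.3385, 0.3507, 0.231]
tcp_rot: [[-0.999, -0.047, -0.0], [-0.047, 0.999, -0.0], [0.0, -0.0, -1.0]]
force: [-0.5, -0.8, 0.7]
grip_width: 0.0854
grasp_force: 0.0
```

Request:
{"method": "step_arm", "body": {
  "steps": [
    {"grip":1,"tx":-0.0113,"ty":-0.04,"tz":0,"wx":0,"wy":0,"wz":0},
    {"grip":1,"tx":-0.0113,"ty":-0.04,"tz":0,"wx":0,"wy":0,"wz":0},
    {"grip":1,"tx":-0.0113,"ty":-0.04,"tz":0,"wx":0,"wy":0,"wz":0},
    {"grip":1,"tx":-0.0113,"ty":-0.04,"tz":0,"wx":0,"wy":0,"wz":0},
    {"grip":1,"tx":-0.0113,"ty":-0.04,"tz":0,"wx":0,"wy":0,"wz":0}
  ]
}}

```text
t: 1.65
eef_pos: [0.4044, 0.1537, 0.2312]
tcp_rot: [[-0.999, -0.047, 0.0], [-0.047, 0.999, 0.0], [-0.0, 0.0, -1.0]]
force: [0.4, 0.5, -0.1]
grip_width: 0.0856
grasp_force: 0.0
```

Request:
{"method": "step_arm", "body": {
  "steps": [
    {"grip":1,"tx":-0.0113,"ty":-0.04,"tz":0,"wx":0,"wy":0,"wz":0},
    {"grip":1,"tx":-0.0113,"ty":-0.04,"tz":0,"wx":0,"wy":0,"wz":0},
    {"grip":1,"tx":0,"ty":0,"tz":0.03,"wx":0,"wy":0,"wz":0},
    {"grip":1,"tx":0,"ty":0,"tz":0.03,"wx":0,"wy":0,"wz":0},
    {"grip":1,"tx":0,"ty":0,"tz":0,"wx":0,"wy":0,"wz":0}
  ]
}}

```text
t: 2.15
eef_pos: [0.4274, 0.0761, 0.1669]
tcp_rot: [[-0.999, -0.046, -0.01], [-0.046, 0.999, 0.001], [0.01, 0.001, -1.0]]
force: [-0.9, -0.1, -0.5]
grip_width: 0.0852
grasp_force: 0.0
```

```bash
python3 -c "
from h import *
go([.457,-.004,.1],down(92.7)); print(sense()['joints'],sense()['eef_pos'],sense()['t'])
p,d,c=snap('wrist','w2.png')
P=cloud(d,c);m=(P[...,2]>.03)&(P[...,2]<.039)&(d>0)&(p.max(2)<60)&(abs(P[...,1])<.03)&(P[...,0]>.41)&(P[...,0]<.5)
X=P[m];print(len(X),cv2.minAreaRect(X[:,:2].astype(np.float32)*1000),X.mean(0))"
```

```text
turn [ 0.06 -0.55 -0.09] shift after turn mm [-25.8 -81.4  66.9]
[-5.84543525e-02 -1.96628178e-01  2.19981800e+00  4.95292283e-05
  1.14814434e+00 -1.67479839e+00] [0.42737748 0.07607334 0.16686814] 2.15
1385 ((460.5567626953125, -6.118011474609375), (79.11199188232422, 13.240936279296875), 2.5610721111297607) [ 0.45904957 -0.00568809  0.03483183]
```

View pics/w2.png

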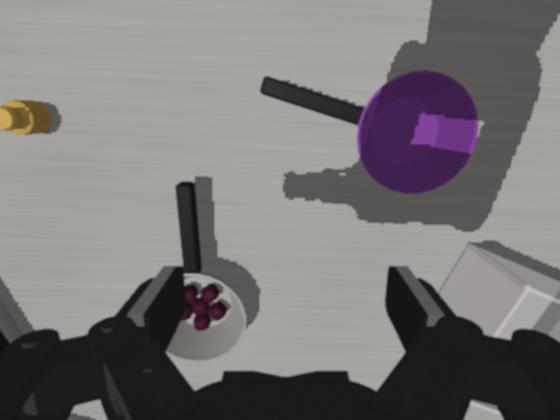

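The wrist view shows the steel cup with its dark chunks (200,310) and the black handle at (187,225). The handle line agrees with the earlier measurement: yaw 2.6°, grip at about (0.458,-0.006).

Request:
{"method": "step_arm", "body": {
  "steps": [
    {"grip":1,"tx":-0.0135,"ty":-0.042,"tz":0,"wx":0,"wy":-0.5,"wz":0},
    {"grip":1,"tx":-0.0135,"ty":-0.041,"tz":0,"wx":0,"wy":0,"wz":0},
    {"grip":1,"tx":0,"ty":0,"tz":0.03,"wx":0,"wy":0,"wz":0},
    {"grip":1,"tx":0,"ty":0,"tz":0.03,"wx":0,"wy":0,"wz":0},
    {"grip":1,"tx":0,"ty":0,"tz":0,"wx":0,"wy":0,"wz":0}
  ]
}}

```text
t: 2.7
eef_pos: [0.4601, -0.0047, 0.1093]
tcp_rot: [[-0.999, -0.047, 0.003], [-0.047, 0.999, 0.002], [-0.003, 0.002, -1.0]]
force: [-1.3, -0.0, -0.3]
grip_width: 0.0851
grasp_force: 0.0
```

```bash
python3 -c "
from h import *
go([.458,-.006,.009],down(92.6)); print(sense()['joints'])"
```

```text
turn [0.1  0.16 0.08] shift after turn mm [  2.2  -1.2 100.3]
[-0.23270094 -0.05458889  2.1905447   0.00282845  1.00339831 -1.85187171]
```

Request:
{"method": "step_arm", "body": {
  "steps": [
    {"grip":1,"tx":0.0022,"ty":-0.0012,"tz":0.03,"wx":0,"wy":0,"wz":0},
    {"grip":1,"tx":0,"ty":0,"tz":0.03,"wx":0,"wy":0,"wz":0},
    {"grip":1,"tx":0,"ty":0,"tz":0.025,"wx":0,"wy":0,"wz":0},
    {"grip":1,"tx":0,"ty":0,"tz":0.015,"wx":0,"wy":0,"wz":0},
    {"grip":1,"tx":0,"ty":0,"tz":0,"wx":0,"wy":0,"wz":0}
  ]
}}

```text
t: 3.2
eef_pos: [0.4608, -0.0059, 0.0117]
tcp_rot: [[-0.999, -0.048, 0.007], [-0.048, 0.999, 0.001], [-0.007, 0.0, -1.0]]
force: [-0.7, 0.3, 0.0]
grip_width: 0.0854
grasp_force: 0.0
```

Request:
{"method": "step_arm", "body": {
  "steps": [
    {"grip":0,"tx":0,"ty":0,"tz":0,"wx":0,"wy":0,"wz":0},
    {"grip":0,"tx":0,"ty":0,"tz":0,"wx":0,"wy":0,"wz":0},
    {"grip":0,"tx":0,"ty":0,"tz":0,"wx":0,"wy":0,"wz":0},
    {"grip":0,"tx":0,"ty":0,"tz":0,"wx":0,"wy":0,"wz":0},
    {"grip":0,"tx":0,"ty":0,"tz":0,"wx":0,"wy":0,"wz":0}
  ]
}}

```text
t: 3.7
eef_pos: [0.4611, -0.0065, 0.012]
tcp_rot: [[-0.999, -0.047, 0.009], [-0.047, 0.999, 0.0], [-0.009, -0.0, -1.0]]
force: [-1.8, 0.4, 3.6]
grip_width: 0.0131
grasp_force: 59.3
```

Request:
{"method": "step_arm", "body": {
  "steps": [
    {"grip":0,"tx":0,"ty":0,"tz":0,"wx":0,"wy":0,"wz":0},
    {"grip":0,"tx":0,"ty":0,"tz":0,"wx":0,"wy":0,"wz":0},
    {"grip":0,"tx":0,"ty":0,"tz":-0.005,"wx":0,"wy":0,"wz":0},
    {"grip":0,"tx":0,"ty":0,"tz":-0.015,"wx":0,"wy":0,"wz":0},
    {"grip":0,"tx":0,"ty":0,"tz":-0.015,"wx":0,"wy":0,"wz":0}
  ]
}}

```text
t: 4.2
eef_pos: [0.4587, -0.0061, 0.0455]
tcp_rot: [[-0.999, -0.047, 0.004], [-0.047, 0.999, 0.001], [-0.005, 0.001, -1.0]]
force: [0.7, 1.1, -2.1]
grip_width: 0.0128
grasp_force: 58.9
```

Request:
{"method": "step_arm", "body": {
  "steps": [
    {"grip":0,"tx":0,"ty":0,"tz":-0.025,"wx":0,"wy":0,"wz":0},
    {"grip":0,"tx":0,"ty":0,"tz":-0.03,"wx":0,"wy":0,"wz":0},
    {"grip":0,"tx":0,"ty":0,"tz":-0.03,"wx":0,"wy":0,"wz":0},
    {"grip":0,"tx":0,"ty":0,"tz":-0.03,"wx":4,"wy":0,"wz":0},
    {"grip":0,"tx":0,"ty":0,"tz":-0.02,"wx":4,"wy":0,"wz":0}
  ]
}}

```text
t: 4.7
eef_pos: [0.4592, -0.0057, 0.183]
tcp_rot: [[-0.999, -0.043, 0.016], [-0.045, 0.989, -0.142], [-0.01, -0.142, -0.99]]
force: [0.8, 0.1, -3.2]
grip_width: 0.0127
grasp_force: 59.0
```

Request:
{"method": "step_arm", "body": {
  "steps": [
    {"grip":0,"tx":0,"ty":0,"tz":0,"wx":0,"wy":0,"wz":0},
    {"grip":0,"tx":0,"ty":0,"tz":0,"wx":0,"wy":0,"wz":0},
    {"grip":0,"tx":0,"ty":0,"tz":0,"wx":0,"wy":0,"wz":0},
    {"grip":0,"tx":0,"ty":0,"tz":0,"wx":0,"wy":0,"wz":0},
    {"grip":0,"tx":0,"ty":0,"tz":0,"wx":0,"wy":0,"wz":0}
  ]
}}

```text
t: 5.2
eef_pos: [0.4585, -0.0054, 0.18]
tcp_rot: [[-0.999, -0.045, 0.012], [-0.046, 0.989, -0.138], [-0.006, -0.138, -0.99]]
force: [-0.2, -0.3, -2.0]
grip_width: 0.0128
grasp_force: 58.9
```

```bash
python3 -c "
from h import *
B=np.array([.545,.290]);a=np.radians(28);d=np.array([np.cos(a),np.sin(a)]);e=np.array([-d[1],d[0]])
for s in(1,-1):
  g=B-.090*d-s*.008*e; print(s,g); go([*g,.19],down(118))
s=sense();print(s['joints'],s['force'],s['eef_pos'])
"
```

```text
1 [0.46929049 0.24068398]
turn [ -7.9   -1.42 -25.34] shift after turn mm [-125.1  212.2  -10. ]
-1 [0.46177894 0.25481114]
turn [ -7.9   -1.42 -25.34] shift after turn mm [-125.1  228.2  -10. ]
[-0.15943646 -0.15853612  2.14666766 -0.14937545  1.12349761 -1.71317873] [-0.19145716 -0.26757493 -2.03862263] [ 0.45851538 -0.00541435  0.17996366]
```

Request:
{"method": "step_arm", "body": {
  "steps": [
    {"grip":0,"tx":0,"ty":0,"tz":0,"wx":-4,"wy":-0.7,"wz":-3},
    {"grip":0,"tx":0,"ty":0,"tz":0,"wx":-4,"wy":-0.7,"wz":-5},
    {"grip":0,"tx":0,"ty":0,"tz":0,"wx":0,"wy":0,"wz":-6},
    {"grip":0,"tx":0,"ty":0,"tz":0,"wx":0,"wy":0,"wz":-6},
    {"grip":0,"tx":0,"ty":0,"tz":0,"wx":0,"wy":0,"wz":-5.4}
  ]
}}

```text
t: 5.7
eef_pos: [0.459, -0.0057, 0.1808]
tcp_rot: [[-0.88, -0.475, 0.023], [-0.475, 0.88, 0.002], [-0.022, -0.009, -1.0]]
force: [0.4, -0.3, -2.9]
grip_width: 0.0127
grasp_force: 59.0
```

Request:
{"method": "step_arm", "body": {
  "steps": [
    {"grip":0,"tx":-0.005,"ty":0.009,"tz":0,"wx":0,"wy":0,"wz":0},
    {"grip":0,"tx":-0.01,"ty":0.018,"tz":0,"wx":0,"wy":0,"wz":0},
    {"grip":0,"tx":-0.0125,"ty":0.023,"tz":0,"wx":0,"wy":0,"wz":0},
    {"grip":0,"tx":-0.0125,"ty":0.023,"tz":0,"wx":0,"wy":0,"wz":0},
    {"grip":0,"tx":-0.0125,"ty":0.023,"tz":0,"wx":0,"wy":0,"wz":0}
  ]
}}

```text
t: 6.2
eef_pos: [0.4599, 0.1057, 0.1813]
tcp_rot: [[-0.883, -0.469, 0.024], [-0.47, 0.883, 0.002], [-0.022, -0.009, -1.0]]
force: [-0.2, 0.0, -2.4]
grip_width: 0.0127
grasp_force: 59.0
```

Request:
{"method": "step_arm", "body": {
  "steps": [
    {"grip":0,"tx":-0.0125,"ty":0.023,"tz":0,"wx":0,"wy":0,"wz":0},
    {"grip":0,"tx":-0.0125,"ty":0.023,"tz":0,"wx":0,"wy":0,"wz":0},
    {"grip":0,"tx":-0.0125,"ty":0.023,"tz":0,"wx":0,"wy":0,"wz":0},
    {"grip":0,"tx":-0.0125,"ty":0.023,"tz":0,"wx":0,"wy":0,"wz":0},
    {"grip":0,"tx":-0.0125,"ty":0.023,"tz":0.005,"wx":0,"wy":0,"wz":0}
  ]
}}

```text
t: 6.7
eef_pos: [0.4612, 0.237, 0.1773]
tcp_rot: [[-0.882, -0.47, 0.025], [-0.47, 0.883, 0.003], [-0.024, -0.009, -1.0]]
force: [0.9, 0.2, -2.4]
grip_width: 0.0129
grasp_force: 59.0
```

Request:
{"method": "step_arm", "body": {
  "steps": [
    {"grip":0,"tx":-0.007,"ty":0.012,"tz":0.005,"wx":0,"wy":0,"wz":0},
    {"grip":0,"tx":-0.003,"ty":0.005,"tz":0.005,"wx":0,"wy":0,"wz":0},
    {"grip":0,"tx":0,"ty":0,"tz":0,"wx":0,"wy":0,"wz":0},
    {"grip":0,"tx":0,"ty":0,"tz":0,"wx":0,"wy":0,"wz":0},
    {"grip":0,"tx":0,"ty":0,"tz":0,"wx":0,"wy":0,"wz":0}
  ]
}}

```text
t: 7.2
eef_pos: [0.4625, 0.2541, 0.1672]
tcp_rot: [[-0.882, -0.471, 0.025], [-0.471, 0.882, 0.002], [-0.023, -0.01, -1.0]]
force: [-0.7, -0.2, -2.1]
grip_width: 0.0127
grasp_force: 59.0
```

```bash
python3 -c "
from h import *
go([.4618,.2548,.158],down(118))
s=sense();print(s['joints'],s['force'],s['eef_pos'])
p,d,c=snap('top','t2.png');P=cloud(d,c);H=P[...,2]
m=np.zeros(d.shape,bool);m[180:265,160:245]=1
m&=(H>.06)&(H<.095);X=P[m];print(cv2.minAreaRect(X[:,:2].astype(np.float32)*1000))
cv2.imwrite('pics/t2c.png',cv2.cvtColor(cv2.resize(p[150:300,140:330],None,fx=4,fy=4),cv2.COLOR_RGB2BGR))
"
```

```text
turn [-0.56  1.3   0.08] shift after turn mm [0.2 0.9 9.2]
[ 0.31271549  0.01190576  2.00749265 -0.00633069  1.09811636 -1.74528204] [-0.65528403 -0.17256243 -2.14488654] [0.46245667 0.25408955 0.16718627]
((584.9098510742188, 262.1727294921875), (124.56761169433594, 54.112823486328125), 41.665000915527344)
```

View pics/t2c.png

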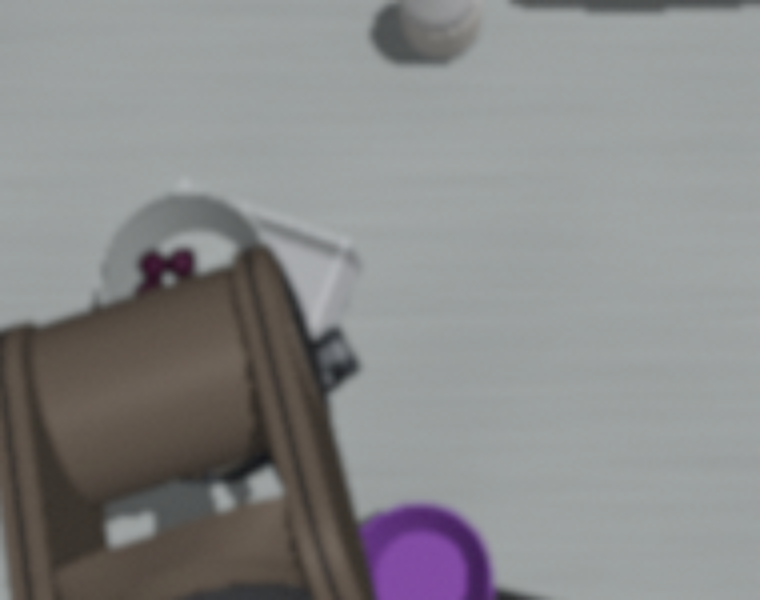

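The crop shows the cup at (180,260) with its chunks, over the box mouth, whose visible corner is at (350,250). I'll roll about the handle in stages.

Request:
{"method": "step_arm", "body": {
  "steps": [
    {"grip":0,"tx":0,"ty":0.002,"tz":0.01,"wx":-5,"wy":1.2,"wz":0},
    {"grip":0,"tx":0,"ty":0.0027,"tz":0,"wx":-8,"wy":0,"wz":0},
    {"grip":0,"tx":0,"ty":0.0027,"tz":0,"wx":-8,"wy":0,"wz":0},
    {"grip":0,"tx":0,"ty":0.0027,"tz":0,"wx":-8,"wy":0,"wz":0},
    {"grip":0,"tx":0,"ty":0.0027,"tz":0,"wx":-8,"wy":0,"wz":0}
  ]
}}

```text
t: 7.75
eef_pos: [0.458, 0.2648, 0.1613]
tcp_rot: [[-0.882, -0.381, -0.277], [-0.471, 0.707, 0.528], [-0.005, 0.596, -0.803]]
force: [-0.0, -0.6, -3.4]
grip_width: 0.0128
grasp_force: 59.0
```

Request:
{"method": "step_arm", "body": {
  "steps": [
    {"grip":0,"tx":0,"ty":0.0027,"tz":0,"wx":-8,"wy":0,"wz":0},
    {"grip":0,"tx":0,"ty":0.0017,"tz":0,"wx":-5,"wy":0,"wz":0},
    {"grip":0,"tx":0,"ty":0.0017,"tz":0,"wx":-5,"wy":0,"wz":0},
    {"grip":0,"tx":0,"ty":0.0017,"tz":0,"wx":-5,"wy":0,"wz":0},
    {"grip":0,"tx":0,"ty":0.0017,"tz":0,"wx":-5,"wy":0,"wz":0}
  ]
}}

```text
t: 8.25
eef_pos: [0.4549, 0.2701, 0.1671]
tcp_rot: [[-0.882, -0.205, -0.423], [-0.471, 0.38, 0.796], [-0.003, 0.902, -0.432]]
force: [0.3, 0.3, -2.7]
grip_width: 0.0129
grasp_force: 59.2
```

```bash
python3 -c "
from h import *
s=sense();R=s['tcp_rot'];print(s['joints'],s['force'],(s['eef_pos']-.019*R[:,2]).round(4)); print(np.degrees(np.arccos(-R[2,2])))"
```

```text
[-0.05244276  0.30778761  1.97049065  0.88685425  1.64319587 -2.4329568 ] [ 0.29081694  0.33059589 -2.67771926] [0.4629 0.255  0.1753]
64.40937822067333
```

Request:
{"method": "step_arm", "body": {
  "steps": [
    {"grip":0,"tx":0,"ty":0.0017,"tz":0,"wx":-5,"wy":0,"wz":0},
    {"grip":0,"tx":0,"ty":0.0017,"tz":0,"wx":-5,"wy":0,"wz":0},
    {"grip":0,"tx":0,"ty":0.0017,"tz":0,"wx":-5,"wy":0,"wz":0},
    {"grip":0,"tx":0,"ty":0.0017,"tz":0,"wx":-5,"wy":0,"wz":0},
    {"grip":0,"tx":0,"ty":0.0017,"tz":0,"wx":-5,"wy":0,"wz":0}
  ]
}}

```text
t: 8.75
eef_pos: [0.4539, 0.2724, 0.1751]
tcp_rot: [[-0.882, -0.007, -0.471], [-0.471, 0.008, 0.882], [-0.003, 1.0, -0.01]]
force: [0.0, 0.6, -2.1]
grip_width: 0.0126
grasp_force: 59.4
```

```bash
python3 -c "
from h import *
s=sense();R=s['tcp_rot'];print(s['joints'],s['force'],(s['eef_pos']-.019*R[:,2]).round(4)); print(np.degrees(np.arccos(-R[2,2])))"
```

```text
[-0.08517783  0.49922673  1.94332047  1.10365787  1.91988743 -2.53227052] [ 0.04050504  0.59337068 -2.13226699] [0.4629 0.2557 0.1753]
89.39922634555616
```

Joint 6 still has margin, so I'll continue to about 115°.

Request:
{"method": "step_arm", "body": {
  "steps": [
    {"grip":0,"tx":0,"ty":0.0017,"tz":0,"wx":-5,"wy":0,"wz":0},
    {"grip":0,"tx":0,"ty":0.0017,"tz":0,"wx":-5,"wy":0,"wz":0},
    {"grip":0,"tx":0,"ty":0.0017,"tz":0,"wx":-5,"wy":0,"wz":0},
    {"grip":0,"tx":0,"ty":0.0017,"tz":0,"wx":-5,"wy":0,"wz":0},
    {"grip":0,"tx":0,"ty":0.0017,"tz":0,"wx":-5,"wy":0,"wz":0}
  ]
}}

```text
t: 9.25
eef_pos: [0.4546, 0.2715, 0.1835]
tcp_rot: [[-0.882, 0.192, -0.43], [-0.471, -0.366, 0.803], [-0.003, 0.911, 0.413]]
force: [-1.6, 0.3, -1.4]
grip_width: 0.0124
grasp_force: 59.5
```

Request:
{"method": "step_arm", "body": {
  "steps": [
    {"grip":0,"tx":0,"ty":0,"tz":0,"wx":0,"wy":0,"wz":0},
    {"grip":0,"tx":0,"ty":0,"tz":0,"wx":0,"wy":0,"wz":0},
    {"grip":0,"tx":0,"ty":0,"tz":0,"wx":0,"wy":0,"wz":0},
    {"grip":0,"tx":0,"ty":0,"tz":0,"wx":0,"wy":0,"wz":0},
    {"grip":0,"tx":0,"ty":0,"tz":0,"wx":0,"wy":0,"wz":0}
  ]
}}

```text
t: 9.75
eef_pos: [0.4536, 0.2719, 0.184]
tcp_rot: [[-0.881, 0.192, -0.431], [-0.472, -0.365, 0.802], [-0.003, 0.911, 0.412]]
force: [-0.2, 0.4, -2.4]
grip_width: 0.0131
grasp_force: 59.5
```

```bash
python3 -c "
from h import *
s=sense();R=s['tcp_rot'];print(s['joints'],s['force'],(s['eef_pos']-.019*R[:,2]).round(4)); print(np.degrees(np.arccos(-R[2,2])))
a,_,_=snap('side');b,_,_=snap('top')
f=lambda x:cv2.resize(x,None,fx=3,fy=3)
cv2.imwrite('pics/pour.png',cv2.cvtColor(np.hstack([f(a[100:240,160:290]),f(b[150:290,140:270])]),cv2.COLOR_RGB2BGR))"
```

```text
[-0.05192471  0.68586508  1.91693277  1.32680686  2.20990989 -2.56665611] [-0.16987336  0.42998567 -2.43264197] [0.4618 0.2566 0.1762]
114.36142036983216
```

View pics/pour.png

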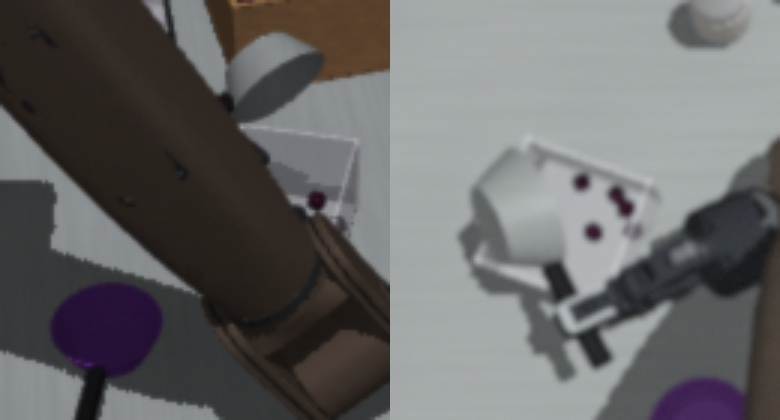

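Four dark chunks, and a fifth by the corner (632,230), are visible in the box, with none outside it. I'll roll back and then count.

Request:
{"method": "step_arm", "body": {
  "steps": [
    {"grip":0,"tx":0,"ty":-0.0027,"tz":0,"wx":8,"wy":0,"wz":0},
    {"grip":0,"tx":0,"ty":-0.0027,"tz":0,"wx":8,"wy":0,"wz":0},
    {"grip":0,"tx":0,"ty":-0.0027,"tz":0,"wx":8,"wy":0,"wz":0},
    {"grip":0,"tx":0,"ty":-0.0027,"tz":0,"wx":8,"wy":0,"wz":0},
    {"grip":0,"tx":0,"ty":-0.0027,"tz":0,"wx":8,"wy":0,"wz":0}
  ]
}}

```text
t: 10.35
eef_pos: [0.4526, 0.2731, 0.1703]
tcp_rot: [[-0.882, -0.131, -0.453], [-0.472, 0.241, 0.848], [-0.002, 0.962, -0.274]]
force: [-0.9, 0.2, -2.3]
grip_width: 0.0127
grasp_force: 59.3
```

Request:
{"method": "step_arm", "body": {
  "steps": [
    {"grip":0,"tx":0,"ty":-0.0027,"tz":0,"wx":8,"wy":0,"wz":0},
    {"grip":0,"tx":0,"ty":-0.0027,"tz":0,"wx":8,"wy":0,"wz":0},
    {"grip":0,"tx":0,"ty":-0.0027,"tz":0,"wx":8,"wy":0,"wz":0},
    {"grip":0,"tx":0,"ty":-0.0027,"tz":0,"wx":8,"wy":0,"wz":0},
    {"grip":0,"tx":0,"ty":-0.0027,"tz":0,"wx":8,"wy":0,"wz":0}
  ]
}}

```text
t: 10.85
eef_pos: [0.4555, 0.2671, 0.1596]
tcp_rot: [[-0.881, -0.392, -0.264], [-0.473, 0.729, 0.495], [-0.002, 0.561, -0.828]]
force: [0.2, 0.1, -2.9]
grip_width: 0.0131
grasp_force: 59.1
```

Request:
{"method": "step_arm", "body": {
  "steps": [
    {"grip":0,"tx":0,"ty":-0.0027,"tz":0,"wx":8,"wy":0,"wz":0},
    {"grip":0,"tx":0,"ty":-0.0027,"tz":0,"wx":8,"wy":0,"wz":0},
    {"grip":0,"tx":0,"ty":-0.0027,"tz":0,"wx":8,"wy":0,"wz":0},
    {"grip":0,"tx":0,"ty":-0.0027,"tz":0,"wx":8,"wy":0,"wz":0},
    {"grip":0,"tx":0,"ty":0,"tz":0,"wx":2,"wy":0,"wz":0}
  ]
}}

```text
t: 11.35
eef_pos: [0.4586, 0.2601, 0.1554]
tcp_rot: [[-0.88, -0.475, -0.002], [-0.475, 0.88, 0.005], [-0.001, 0.006, -1.0]]
force: [0.2, -0.1, -1.2]
grip_width: 0.013
grasp_force: 59.1
```

```bash
python3 -c "
from h import *
go([.4585,-.006,.158],down(92.6))
s=sense();print(s['joints'],s['eef_pos'])"
```

```text
turn [ 0.34 -0.04 25.77] shift after turn mm [  12.2 -265.8   -2.6]
[ 0.32053251  0.03737579  2.00473401  0.00665973  1.09991535 -1.74838676] [0.45857844 0.26011292 0.15539339]
```

Request:
{"method": "step_arm", "body": {
  "steps": [
    {"grip":0,"tx":0,"ty":0,"tz":0,"wx":0.3,"wy":0,"wz":8.5},
    {"grip":0,"tx":0,"ty":0,"tz":0,"wx":0,"wy":0,"wz":8.5},
    {"grip":0,"tx":0,"ty":0,"tz":0,"wx":0,"wy":0,"wz":8.5},
    {"grip":0,"tx":0.0015,"ty":-0.033,"tz":0,"wx":0,"wy":0,"wz":0.2},
    {"grip":0,"tx":0.0015,"ty":-0.033,"tz":0,"wx":0,"wy":0,"wz":0}
  ]
}}

```text
t: 11.85
eef_pos: [0.4589, 0.1927, 0.1544]
tcp_rot: [[-0.999, -0.046, -0.003], [-0.046, 0.999, 0.003], [0.003, 0.003, -1.0]]
force: [0.2, -0.5, -1.9]
grip_width: 0.0131
grasp_force: 59.2
```

Request:
{"method": "step_arm", "body": {
  "steps": [
    {"grip":0,"tx":0.0015,"ty":-0.033,"tz":0,"wx":0,"wy":0,"wz":0},
    {"grip":0,"tx":0.0015,"ty":-0.033,"tz":0,"wx":0,"wy":0,"wz":0},
    {"grip":0,"tx":0.0015,"ty":-0.033,"tz":0,"wx":0,"wy":0,"wz":0},
    {"grip":0,"tx":0.0015,"ty":-0.033,"tz":0,"wx":0,"wy":0,"wz":0},
    {"grip":0,"tx":0.0015,"ty":-0.033,"tz":0,"wx":0,"wy":0,"wz":0}
  ]
}}

```text
t: 12.35
eef_pos: [0.4587, 0.0268, 0.154]
tcp_rot: [[-0.999, -0.044, -0.003], [-0.044, 0.999, 0.004], [0.002, 0.004, -1.0]]
force: [0.9, 0.5, -1.5]
grip_width: 0.0127
grasp_force: 59.2
```

Request:
{"method": "step_arm", "body": {
  "steps": [
    {"grip":0,"tx":0.0015,"ty":-0.033,"tz":0,"wx":0,"wy":0,"wz":0},
    {"grip":0,"tx":0,"ty":0,"tz":0.02,"wx":0,"wy":0,"wz":0},
    {"grip":0,"tx":0,"ty":0,"tz":0.03,"wx":0,"wy":0,"wz":0},
    {"grip":0,"tx":0,"ty":0,"tz":0.03,"wx":0,"wy":0,"wz":0},
    {"grip":0,"tx":0,"ty":0,"tz":0.02,"wx":0,"wy":0,"wz":0}
  ]
}}

```text
t: 12.85
eef_pos: [0.4576, -0.0045, 0.052]
tcp_rot: [[-0.999, -0.043, -0.005], [-0.043, 0.999, 0.005], [0.005, 0.005, -1.0]]
force: [0.4, -0.0, -2.3]
grip_width: 0.013
grasp_force: 59.2
```

Request:
{"method": "step_arm", "body": {
  "steps": [
    {"grip":0,"tx":0,"ty":0,"tz":0.01,"wx":0,"wy":0,"wz":0},
    {"grip":0,"tx":0,"ty":0,"tz":0,"wx":0,"wy":0,"wz":0},
    {"grip":0,"tx":0,"ty":0,"tz":0,"wx":0,"wy":0,"wz":0},
    {"grip":0,"tx":0,"ty":0,"tz":0,"wx":0,"wy":0,"wz":0},
    {"grip":0,"tx":0,"ty":0,"tz":0,"wx":0,"wy":0,"wz":0}
  ]
}}

```text
t: 13.35
eef_pos: [0.4609, -0.0051, 0.0455]
tcp_rot: [[-0.999, -0.044, 0.002], [-0.044, 0.999, 0.002], [-0.002, 0.002, -1.0]]
force: [0.5, -0.7, -2.1]
grip_width: 0.0127
grasp_force: 59.2
```

```bash
python3 -c "
from h import *
go([.4585,-.006,.012],down(92.6))
s=sense();print(s['joints'],s['eef_pos'],s['force'])
p,d,c=snap('top');P=cloud(d,c)
q,e,k=snap('side');f=lambda x:cv2.resize(x,None,fx=4,fy=4)
cv2.imwrite('pics/cnt.png',cv2.cvtColor(np.hstack([f(p[180:285,160:250]),f(q[195:300,205:305])]),cv2.COLOR_RGB2BGR))
Q=cloud(e,k);v,u=np.mgrid[225:290,215:300];X=Q[225:290,215:300].reshape(-1,3)
X=X[(X[:,2]>.015)&(X[:,0]>.5)];h=X[:,2]
print('rim',X[h>h.max()-.006].mean(0),h.max())"
```

```text
turn [ 0.13  0.14 -0.09] shift after turn mm [ 2.5 -0.8 33.5]
[-0.23343665  0.06195696  2.21616843  0.00386004  0.86178837 -1.85062936] [ 0.46093459 -0.00513329  0.04547948] [ 0.52912027 -0.69523371 -2.072058  ]
rim [0.54247798 0.00062153 0.06842929] 0.0727619971480088
```

View pics/cnt.png

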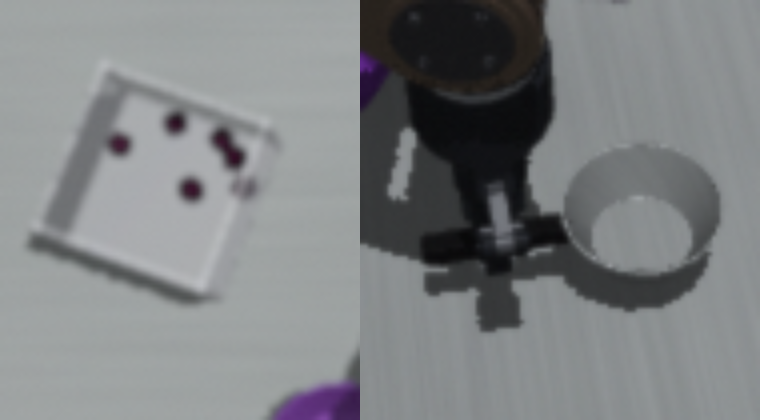

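All six chunks are in the box: five dark, and a sixth seen through the wall at (243,187). The cup is empty, so I'll set it down.

Request:
{"method": "step_arm", "body": {
  "steps": [
    {"grip":0,"tx":0,"ty":0,"tz":0.015,"wx":0,"wy":0,"wz":0},
    {"grip":0,"tx":0,"ty":0,"tz":0.01,"wx":0,"wy":0,"wz":0},
    {"grip":0,"tx":0,"ty":0,"tz":0.006,"wx":0,"wy":0,"wz":0},
    {"grip":0,"tx":0,"ty":0,"tz":0.002,"wx":0,"wy":0,"wz":0},
    {"grip":0,"tx":0,"ty":0,"tz":0,"wx":0,"wy":0,"wz":0}
  ]
}}

```text
t: 13.95
eef_pos: [0.4608, -0.005, 0.0123]
tcp_rot: [[-0.999, -0.044, 0.001], [-0.044, 0.999, 0.003], [-0.001, 0.003, -1.0]]
force: [-2.0, 0.5, 2.0]
grip_width: 0.0126
grasp_force: 60.0
```

Request:
{"method": "step_arm", "body": {
  "steps": [
    {"grip":0,"tx":0,"ty":0,"tz":0,"wx":0,"wy":0,"wz":0},
    {"grip":0,"tx":0,"ty":0,"tz":0.001,"wx":0,"wy":0,"wz":0},
    {"grip":0,"tx":0,"ty":0,"tz":0,"wx":0,"wy":0,"wz":0},
    {"grip":0,"tx":0,"ty":0,"tz":0,"wx":0,"wy":0,"wz":0},
    {"grip":0,"tx":0,"ty":0,"tz":0,"wx":0,"wy":0,"wz":0}
  ]
}}

```text
t: 14.45
eef_pos: [0.4609, -0.0051, 0.0117]
tcp_rot: [[-0.999, -0.044, 0.001], [-0.044, 0.999, 0.003], [-0.001, 0.003, -1.0]]
force: [-5.3, 1.2, 10.1]
grip_width: 0.0124
grasp_force: 61.1
```

Request:
{"method": "step_arm", "body": {
  "steps": [
    {"grip":0.5,"tx":0,"ty":0,"tz":0,"wx":0,"wy":0,"wz":0},
    {"grip":0.5,"tx":0,"ty":0,"tz":0,"wx":0,"wy":0,"wz":0},
    {"grip":0.5,"tx":0,"ty":0,"tz":0,"wx":0,"wy":0,"wz":0},
    {"grip":0.5,"tx":0,"ty":0,"tz":-0.02,"wx":0,"wy":0,"wz":0},
    {"grip":0.5,"tx":0,"ty":0,"tz":-0.03,"wx":0,"wy":0,"wz":0}
  ]
}}

```text
t: 14.95
eef_pos: [0.4579, -0.0046, 0.0586]
tcp_rot: [[-0.999, -0.044, -0.006], [-0.044, 0.999, 0.004], [0.005, 0.005, -1.0]]
force: [0.6, -0.6, -0.0]
grip_width: 0.0425
grasp_force: 0.0
```

Request:
{"method": "step_arm", "body": {
  "steps": [
    {"grip":0.5,"tx":0,"ty":0,"tz":-0.05,"wx":0,"wy":0,"wz":0},
    {"grip":0.5,"tx":0,"ty":0,"tz":-0.05,"wx":0,"wy":0,"wz":0},
    {"grip":0.5,"tx":0,"ty":0,"tz":-0.03,"wx":0,"wy":0,"wz":0},
    {"grip":0.5,"tx":0,"ty":0,"tz":0,"wx":0,"wy":0,"wz":0},
    {"grip":0.5,"tx":0,"ty":0,"tz":0,"wx":0,"wy":0,"wz":0}
  ]
}}

```text
t: 15.45
eef_pos: [0.4601, -0.0054, 0.1905]
tcp_rot: [[-0.999, -0.044, 0.001], [-0.044, 0.999, 0.003], [-0.001, 0.003, -1.0]]
force: [0.5, -0.2, -0.6]
grip_width: 0.0426
grasp_force: 0.0
```

```bash
python3 - <<'E'
from h import *
# box & lid geometry from the first top view: rims on planes
z=np.load('top1.npz');p,d=z['p'],z['d'];P=cloud(d,z);H=P[...,2]
def rect(m,b):
    q=np.zeros(m.shape,bool);x0,y0,x1,y1=b;q[y0:y1,x0:x1]=m[y0:y1,x0:x1];return P[q]
X=rect((H>.1)&(H<.125),(380,165,465,255));print('tab',cv2.minAreaRect(X[:,:2].astype(np.float32)*1000),X.mean(0))
X=rect((H>.083)&(H<.1),(380,165,465,255));
t=np.array([.494,-.2395]);X=X[np.hypot(*(X[:,:2]-t).T)>.02]
# drop points outside: robust rectangle
print('lid',cv2.minAreaRect(X[:,:2].astype(np.float32)*1000),np.median(X[:,2]))
X=rect((H>.075)&(H<.095),(160,185,240,265));print('box',cv2.minAreaRect(X[:,:2].astype(np.float32)*1000),len(X))
# now, live
p,d,c=snap('top');np.savez('top2.npz',p=p,d=d,**{k:np.array(v) for k,v in c.items()})
P=cloud(d,c);H=P[...,2]
X=rect((H>.075)&(H<.095),(160,185,240,265));print('box now',cv2.minAreaRect(X[:,:2].astype(np.float32)*1000))
X=rect((H>.03)&(H<.04),(290,195,345,250));print('cup now',cv2.minAreaRect(X[:,:2].astype(np.float32)*1000),X[:,2].mean())
go([.45,-.22,.17],down(65.1));print(sense()['joints'],sense()['eef_pos'])
E
```

```text
tab ((493.9690246582031, -239.52052307128906), (8.85512924194336, 25.608837127685547), 65.06597137451172) [ 0.49390517 -0.23886449  0.1098026 ]
lid ((583.6937255859375, -277.8756408691406), (124.09518432617188, 126.57799530029297), 22.42845916748047) 0.08719849538380259
box ((544.5977172851562, 290.0525207519531), (112.2331314086914, 111.76853942871094), 69.44973754882812) 317
box now ((544.6929931640625, 290.0602111816406), (112.95220184326172, 111.93367767333984), 69.4383544921875)
cup now ((556.1109619140625, 21.979354858398438), (48.323097229003906, 93.58116149902344), 70.1300277709961) 0.03407014179727111
turn [ 0.17 -0.15 27.41] shift after turn mm [ -82.  -198.7   19. ]
[-0.23451206 -0.16333298  2.12872295  0.00313413  1.17882662 -1.85026817] [ 0.45925062 -0.0052366   0.18900103]
```

```bash
python3 -c "
from h import *
go([.545,-.20,.19],down(67))"
```

```text
turn [ 0.18 -0.14 25.51] shift after turn mm [-155.  -145.8   -1. ]
```

Request:
{"method": "step_arm", "body": {
  "steps": [
    {"grip":0.5,"tx":0,"ty":0,"tz":0,"wx":0.2,"wy":-0.1,"wz":8.5},
    {"grip":0.5,"tx":0,"ty":0,"tz":0,"wx":0,"wy":0,"wz":8.5},
    {"grip":0.5,"tx":0,"ty":0,"tz":0,"wx":0,"wy":0,"wz":8.5},
    {"grip":0.5,"tx":-0.026,"ty":-0.024,"tz":0,"wx":0,"wy":0,"wz":0},
    {"grip":0.5,"tx":-0.026,"ty":-0.024,"tz":0,"wx":0,"wy":0,"wz":0}
  ]
}}

```text
t: 16.0
eef_pos: [0.4879, -0.0696, 0.1874]
tcp_rot: [[-0.921, 0.389, -0.003], [0.389, 0.921, 0.001], [0.003, -0.0, -1.0]]
force: [0.8, -0.3, 0.6]
grip_width: 0.0427
grasp_force: 0.0
```

Request:
{"method": "step_arm", "body": {
  "steps": [
    {"grip":0.5,"tx":-0.026,"ty":-0.024,"tz":0,"wx":0,"wy":0,"wz":0},
    {"grip":0.5,"tx":-0.026,"ty":-0.024,"tz":0,"wx":0,"wy":0,"wz":0},
    {"grip":0.5,"tx":-0.026,"ty":-0.025,"tz":0,"wx":0,"wy":0,"wz":0},
    {"grip":0.5,"tx":-0.025,"ty":-0.025,"tz":0,"wx":0,"wy":0,"wz":0},
    {"grip":0.5,"tx":0,"ty":0,"tz":0,"wx":0,"wy":0,"wz":0}
  ]
}}

```text
t: 16.5
eef_pos: [0.5455, -0.2034, 0.1874]
tcp_rot: [[-0.919, 0.394, -0.002], [0.394, 0.919, 0.0], [0.002, -0.0, -1.0]]
force: [0.0, 0.4, 0.2]
grip_width: 0.0427
grasp_force: 0.0
```

Request:
{"method": "step_arm", "body": {
  "steps": [
    {"grip":0.5,"tx":0,"ty":0,"tz":0,"wx":0,"wy":0,"wz":0},
    {"grip":0.5,"tx":0,"ty":0,"tz":0,"wx":0,"wy":0,"wz":0},
    {"grip":0.5,"tx":0,"ty":0,"tz":0,"wx":0,"wy":0,"wz":0},
    {"grip":0.5,"tx":0,"ty":0,"tz":0,"wx":0,"wy":0,"wz":0},
    {"grip":0.5,"tx":0,"ty":0,"tz":0,"wx":0,"wy":0,"wz":0}
  ]
}}

```text
t: 17.0
eef_pos: [0.5455, -0.1997, 0.1906]
tcp_rot: [[-0.921, 0.39, 0.002], [0.39, 0.921, -0.001], [-0.002, 0.0, -1.0]]
force: [0.4, 0.2, 0.4]
grip_width: 0.0427
grasp_force: 0.0
```

```bash
python3 -c "
from h import *
go([.494,-.2395,.15],down(67))
p,d,c=snap('wrist','w3.png');P=cloud(d,c);D=np.hypot(P[...,0]-.494,P[...,1]+.2395)
m=(P[...,2]>.105)&(P[...,2]<.118)&(d>0)&(D<.025);X=P[m];print(len(X),cv2.minAreaRect(X[:,:2].astype(np.float32)*1000),np.median(X[:,2]),X.mean(0))
D=np.hypot(P[...,0]-.5837,P[...,1]+.278)
m=(P[...,2]>.083)&(P[...,2]<.095)&(d>0)&(D<.1);X=P[m];print(len(X),cv2.minAreaRect(X[:,:2].astype(np.float32)*1000))
"
```

```text
turn [0.01 0.1  0.06] shift after turn mm [ 31.9 -56.8  40.6]
610 ((495.4476318359375, -242.06103515625), (8.403011322021484, 26.224451065063477), 67.15755462646484) 0.1127039598328477 [ 0.49512194 -0.24127639  0.11204142]
15984 ((580.0062255859375, -274.1952209472656), (131.15240478515625, 137.3153076171875), 23.0308780670166)
```

View pics/w3.png

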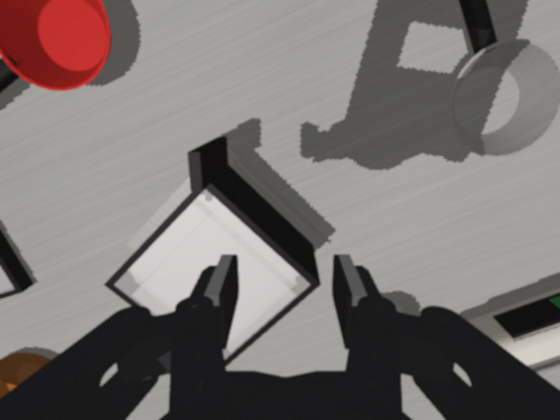

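The wrist view shows the top lid with its tab at (208,150). The tab centre is (0.4953,-0.2417), its top is at z 0.1127 as expected, and the fin is 8.4 x 26 mm at 67.2°.

Request:
{"method": "step_arm", "body": {
  "steps": [
    {"grip":0.5,"tx":0.015,"ty":-0.029,"tz":0,"wx":0,"wy":0,"wz":0},
    {"grip":0.5,"tx":0.0148,"ty":-0.0293,"tz":0,"wx":0,"wy":0,"wz":0},
    {"grip":0.5,"tx":0,"ty":0,"tz":0.03,"wx":0,"wy":0,"wz":0},
    {"grip":0.5,"tx":0,"ty":0,"tz":0.01,"wx":0,"wy":0,"wz":0},
    {"grip":0.5,"tx":0,"ty":0,"tz":0,"wx":0,"wy":0,"wz":0}
  ]
}}

```text
t: 17.55
eef_pos: [0.4943, -0.2413, 0.1482]
tcp_rot: [[-0.921, 0.39, -0.002], [0.39, 0.921, 0.002], [0.003, 0.001, -1.0]]
force: [1.0, 0.6, -0.0]
grip_width: 0.0427
grasp_force: 0.0
```

Request:
{"method": "step_arm", "body": {
  "steps": [
    {"grip":0.5,"tx":0,"ty":0,"tz":0,"wx":0,"wy":0,"wz":0},
    {"grip":0.5,"tx":0,"ty":0,"tz":0,"wx":0,"wy":0,"wz":0},
    {"grip":0.5,"tx":0,"ty":0,"tz":0,"wx":0,"wy":0,"wz":0},
    {"grip":0.5,"tx":0,"ty":0,"tz":0,"wx":0,"wy":0,"wz":0},
    {"grip":0.5,"tx":0,"ty":0,"tz":0,"wx":0,"wy":0,"wz":0}
  ]
}}

```text
t: 18.05
eef_pos: [0.4957, -0.2424, 0.1508]
tcp_rot: [[-0.921, 0.39, 0.002], [0.39, 0.921, -0.001], [-0.002, -0.0, -1.0]]
force: [-0.2, 1.0, 0.3]
grip_width: 0.0427
grasp_force: 0.0
```

```bash
python3 -c "
from h import *
go([.4953,-.2417,.083],down(67.15));print(sense()['joints'])"
```

```text
turn [-0.01  0.13 -0.13] shift after turn mm [ 0.7  0.5 67.8]
[-6.38891031e-01  9.67681514e-02  1.95099069e+00  4.88850748e-04
  1.09154687e+00 -1.80888907e+00]
```

Request:
{"method": "step_arm", "body": {
  "steps": [
    {"grip":0.5,"tx":0.0005,"ty":0.0005,"tz":0.025,"wx":0,"wy":0.1,"wz":-0.1},
    {"grip":0.5,"tx":0,"ty":0,"tz":0.02,"wx":0,"wy":0,"wz":0},
    {"grip":0.5,"tx":0,"ty":0,"tz":0.015,"wx":0,"wy":0,"wz":0},
    {"grip":0.5,"tx":0,"ty":0,"tz":0.0075,"wx":0,"wy":0,"wz":0},
    {"grip":0.5,"tx":0,"ty":0,"tz":0,"wx":0,"wy":0,"wz":0}
  ]
}}

```text
t: 18.55
eef_pos: [0.4946, -0.2414, 0.0817]
tcp_rot: [[-0.921, 0.389, -0.002], [0.389, 0.921, 0.002], [0.002, 0.001, -1.0]]
force: [-0.0, 0.3, 0.8]
grip_width: 0.0428
grasp_force: 0.0
```

Request:
{"method": "step_arm", "body": {
  "steps": [
    {"grip":0.5,"tx":0,"ty":0,"tz":0,"wx":0,"wy":0,"wz":0},
    {"grip":0.5,"tx":0,"ty":0,"tz":0,"wx":0,"wy":0,"wz":0},
    {"grip":0.2,"tx":0,"ty":0,"tz":0,"wx":0,"wy":0,"wz":0},
    {"grip":0.2,"tx":0,"ty":0,"tz":0,"wx":0,"wy":0,"wz":0},
    {"grip":0,"tx":0,"ty":0,"tz":0,"wx":0,"wy":0,"wz":0}
  ]
}}

```text
t: 19.05
eef_pos: [0.4955, -0.242, 0.0835]
tcp_rot: [[-0.921, 0.389, 0.001], [0.389, 0.921, -0.001], [-0.001, -0.0, -1.0]]
force: [-1.3, 0.6, 3.1]
grip_width: 0.007
grasp_force: 59.6
```

Request:
{"method": "step_arm", "body": {
  "steps": [
    {"grip":0,"tx":0,"ty":0,"tz":0,"wx":0,"wy":0,"wz":0},
    {"grip":0,"tx":0,"ty":0,"tz":0,"wx":0,"wy":0,"wz":0},
    {"grip":0,"tx":0,"ty":0,"tz":0,"wx":0,"wy":0,"wz":0},
    {"grip":0,"tx":0,"ty":0,"tz":0,"wx":0,"wy":0,"wz":0},
    {"grip":0,"tx":0,"ty":0,"tz":0,"wx":0,"wy":0,"wz":0}
  ]
}}

```text
t: 19.55
eef_pos: [0.4954, -0.242, 0.0834]
tcp_rot: [[-0.921, 0.389, 0.0], [0.389, 0.921, -0.0], [-0.0, -0.0, -1.0]]
force: [-2.0, 0.0, 6.1]
grip_width: 0.007
grasp_force: 59.9
```

```bash
python3 -c "
from h import *
s=sense();print(s['eef_pos'],s['force'],s['wrist_torque'])
# peel: rotate about far corner; lid 2D (d,z) rel pivot; TCP at (-179, 12.5)
p0=np.array([-179.,12.5]);last=p0
for a in np.arange(1,11.1,1):
  t=np.radians(a);q=np.array([p0[0]*np.cos(t)+p0[1]*np.sin(t),-p0[0]*np.sin(t)+p0[1]*np.cos(t)])
  dq=q-last;last=q;tt=np.radians(a-1)
  # tool frame before the row: x=-d rotated, z=down rotated
  ex=np.array([-np.cos(tt),np.sin(tt)]);ez=np.array([-np.sin(tt),-np.cos(tt)])
  print(a,(dq@ex).round(2),(dq@ez).round(2))
"
```

```text
[ 0.49544974 -0.24197513  0.08340393] [-1.98962185  0.01206748  6.07159166] [-0.04745664  0.1795069  -0.02216006]
1.0 -0.25 -3.12
2.0 -0.25 -3.12
3.0 -0.25 -3.12
4.0 -0.25 -3.12
5.0 -0.25 -3.12
6.0 -0.25 -3.12
7.0 -0.25 -3.12
8.0 -0.25 -3.12
9.0 -0.25 -3.12
10.0 -0.25 -3.12
11.0 -0.25 -3.12
```

Request:
{"method": "step_arm", "body": {
  "steps": [
    {"grip":0,"tx":-0.00025,"ty":0,"tz":-0.0031,"wx":0,"wy":1,"wz":0},
    {"grip":0,"tx":-0.00025,"ty":0,"tz":-0.0031,"wx":0,"wy":1,"wz":0},
    {"grip":0,"tx":-0.00025,"ty":0,"tz":-0.0031,"wx":0,"wy":1,"wz":0},
    {"grip":0,"tx":-0.00025,"ty":0,"tz":-0.0031,"wx":0,"wy":1,"wz":0},
    {"grip":0,"tx":-0.00025,"ty":0,"tz":-0.0031,"wx":0,"wy":1,"wz":0}
  ]
}}

```text
t: 20.05
eef_pos: [0.4967, -0.2424, 0.0985]
tcp_rot: [[-0.918, 0.389, -0.083], [0.387, 0.921, 0.035], [0.09, 0.0, -0.996]]
force: [-0.7, -0.5, 1.7]
grip_width: 0.0067
grasp_force: 59.2
```

Request:
{"method": "step_arm", "body": {
  "steps": [
    {"grip":0,"tx":-0.00025,"ty":0,"tz":-0.0031,"wx":0,"wy":1,"wz":0},
    {"grip":0,"tx":-0.00025,"ty":0,"tz":-0.0031,"wx":0,"wy":1,"wz":0},
    {"grip":0,"tx":-0.00025,"ty":0,"tz":-0.0031,"wx":0,"wy":1,"wz":0},
    {"grip":0,"tx":-0.00025,"ty":0,"tz":-0.0031,"wx":0,"wy":1,"wz":0},
    {"grip":0,"tx":-0.00025,"ty":0,"tz":-0.0031,"wx":0,"wy":1,"wz":0}
  ]
}}

```text
t: 20.55
eef_pos: [0.5, -0.2438, 0.1139]
tcp_rot: [[-0.907, 0.389, -0.161], [0.383, 0.921, 0.068], [0.175, -0.0, -0.985]]
force: [0.7, -0.7, 1.1]
grip_width: 0.0073
grasp_force: 59.1
```

Request:
{"method": "step_arm", "body": {
  "steps": [
    {"grip":0,"tx":0,"ty":0,"tz":0,"wx":0,"wy":0,"wz":0},
    {"grip":0,"tx":0,"ty":0,"tz":0,"wx":0,"wy":0,"wz":0},
    {"grip":0,"tx":0,"ty":0,"tz":0,"wx":0,"wy":0,"wz":0},
    {"grip":0,"tx":0,"ty":0,"tz":0,"wx":0,"wy":0,"wz":0},
    {"grip":0,"tx":0,"ty":0,"tz":0,"wx":0,"wy":0,"wz":0}
  ]
}}

```text
t: 21.05
eef_pos: [0.4999, -0.2436, 0.1136]
tcp_rot: [[-0.907, 0.389, -0.16], [0.383, 0.921, 0.068], [0.173, 0.0, -0.985]]
force: [1.1, 0.1, 0.6]
grip_width: 0.0067
grasp_force: 59.2
```

```bash
python3 -c "
from h import *
s=sense();print(s['eef_pos'],s['force'],s['wrist_torque'])
q,e,k=snap('side','s4.png')
q2,e2,k2=snap('top')
f=lambda x:cv2.resize(x,None,fx=4,fy=4)
cv2.imwrite('pics/peel.png',cv2.cvtColor(f(q[290:420,220:380]),cv2.COLOR_RGB2BGR))
P=cloud(e2,k2)
D=np.hypot(P[...,0]-.582,P[...,1]+.279);m=(e2>0)&(D<.085)&(P[...,2]>.08)&(P[...,2]<.14)&(q2.min(2)>150)
X=P[m];A=np.c_[X[:,:2]-[.582,-.279],np.ones(len(X))];c=np.linalg.lstsq(A,X[:,2],rcond=None)[0];print(len(X),c,'slope along diag',np.degrees(np.arctan(c[:2]@[-.92,.39])))"
```

```text
[ 0.49986946 -0.24364033  0.11355874] [1.12687252 0.08438951 0.5565887 ] [-0.21351311 -0.4669331   0.01946328]
973 [-0.17858165  0.0565135   0.10272104] slope along diag 10.555180606847324
```

View pics/peel.png

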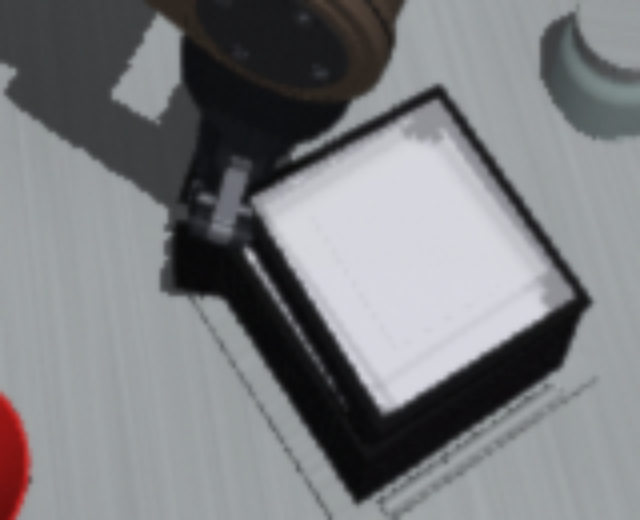

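The lid is tilted about 10° with the tab corner raised about 28 mm. The far corner (438,90) is still seated and the rest of the stack is unmoved. I'll lift it away in world up, then level it.

Request:
{"method": "step_arm", "body": {
  "steps": [
    {"grip":0,"tx":0.0007,"ty":0,"tz":-0.004,"wx":0,"wy":0,"wz":0},
    {"grip":0,"tx":0.0009,"ty":0,"tz":-0.005,"wx":0,"wy":0,"wz":0},
    {"grip":0,"tx":0.0017,"ty":0,"tz":-0.01,"wx":0,"wy":0,"wz":0},
    {"grip":0,"tx":0.0034,"ty":0,"tz":-0.02,"wx":0,"wy":0,"wz":0},
    {"grip":0,"tx":0.0034,"ty":0,"tz":-0.02,"wx":0,"wy":0,"wz":0}
  ]
}}

```text
t: 21.65
eef_pos: [0.4991, -0.2432, 0.174]
tcp_rot: [[-0.907, 0.389, -0.163], [0.383, 0.921, 0.069], [0.177, 0.001, -0.984]]
force: [-0.2, 0.2, -0.9]
grip_width: 0.0075
grasp_force: 58.9
```

Request:
{"method": "step_arm", "body": {
  "steps": [
    {"grip":0,"tx":0.0034,"ty":0,"tz":-0.02,"wx":0,"wy":0,"wz":0},
    {"grip":0,"tx":0.0034,"ty":0,"tz":-0.02,"wx":0,"wy":0,"wz":0},
    {"grip":0,"tx":0,"ty":0,"tz":0,"wx":0,"wy":-4,"wz":0},
    {"grip":0,"tx":0,"ty":0,"tz":0,"wx":0,"wy":-4,"wz":0},
    {"grip":0,"tx":0,"ty":0,"tz":0,"wx":0,"wy":-2,"wz":0}
  ]
}}

```text
t: 22.15
eef_pos: [0.4994, -0.2432, 0.2148]
tcp_rot: [[-0.921, 0.389, 0.0], [0.389, 0.921, 0.0], [-0.0, 0.0, -1.0]]
force: [0.1, -0.2, -0.6]
grip_width: 0.0067
grasp_force: 58.9
```

Request:
{"method": "step_arm", "body": {
  "steps": [
    {"grip":0,"tx":0,"ty":0,"tz":0,"wx":0,"wy":0,"wz":0},
    {"grip":0,"tx":0,"ty":0,"tz":0,"wx":0,"wy":0,"wz":0},
    {"grip":0,"tx":0,"ty":0,"tz":0,"wx":0,"wy":0,"wz":0},
    {"grip":0,"tx":0,"ty":0,"tz":0,"wx":0,"wy":0,"wz":0},
    {"grip":0,"tx":0,"ty":0,"tz":0,"wx":0,"wy":0,"wz":0}
  ]
}}

```text
t: 22.65
eef_pos: [0.5004, -0.2439, 0.2138]
tcp_rot: [[-0.921, 0.389, -0.001], [0.389, 0.921, 0.001], [0.001, 0.0, -1.0]]
force: [0.2, 0.7, -1.1]
grip_width: 0.0071
grasp_force: 58.9
```

```bash
cat > lid.py <<'E'
from h import *
# lid plane, centre, yaw from the top view, near an expected centre
def lid(ex,ey,lo,hi,rad=.1):
    p,d,c=snap('top','lid%.2f.png'%sense()['t']);P=cloud(d,c)
    D=np.hypot(P[...,0]-ex,P[...,1]-ey);m=(d>0)&(D<rad)&(P[...,2]>lo)&(P[...,2]<hi)
    w=m&(p.min(2)>130);X=P[w]
    A=np.c_[X[:,:2]-[ex,ey],np.ones(len(X))];k=np.linalg.lstsq(A,X[:,2],rcond=None)[0]
    tilt=np.degrees(np.arctan(k[:2]))
    print('panel',len(X),'tilt deg x,y',tilt.round(2),'z',k[2].round(4))
    print('panel rect',cv2.minAreaRect(X[:,:2].astype(np.float32)*1000))
    Y=P[m];print('all rect',cv2.minAreaRect(Y[:,:2].astype(np.float32)*1000),len(Y))
E
python3 -c "
from lid import *
s=sense();print(s['eef_pos'],s['force'],s['joints']);R=s['tcp_rot'];print(R.round(3))
lid(s['eef_pos'][0]+.09,s['eef_pos'][1]-.038,.15,.25)
B=np.array([.5447,.2901]);a=np.radians(45-20.55);g=B-.097*np.array([np.cos(a),np.sin(a)]);print(g)
go([*g,.23],down(90+45-20.55))
"
```

```text
[ 0.50038169 -0.24393751  0.21378898] [ 0.155043    0.66492733 -1.07270303] [-6.35861628e-01  4.21456258e-02  1.88649720e+00 -1.19070417e-06
  1.21386849e+00 -1.80719856e+00]
[[-0.921  0.389 -0.001]
 [ 0.389  0.921  0.001]
 [ 0.001  0.    -1.   ]]
panel 1854 tilt deg x,y [-0.72 -0.67] z 0.2176
panel rect ((600.4293823242188, -274.61236572265625), (99.41356658935547, 125.92449951171875), 21.717031478881836)
all rect ((600.49365234375, -274.6513366699219), (99.21587371826172, 126.43318176269531), 22.081172943115234) 2256
[0.45639869 0.2499518 ]
turn [ 3.000e-02 -4.000e-02 -4.734e+01] shift after turn mm [-164.4  467.8  -16.2]
```

Request:
{"method": "step_arm", "body": {
  "steps": [
    {"grip":0,"tx":0,"ty":0,"tz":0,"wx":0,"wy":0,"wz":-5},
    {"grip":0,"tx":0,"ty":0,"tz":0,"wx":0,"wy":0,"wz":-7},
    {"grip":0,"tx":0,"ty":0,"tz":0,"wx":0,"wy":0,"wz":-7},
    {"grip":0,"tx":0,"ty":0,"tz":0,"wx":0,"wy":0,"wz":-7},
    {"grip":0,"tx":0,"ty":0,"tz":0,"wx":0,"wy":0,"wz":-7}
  ]
}}

```text
t: 23.2
eef_pos: [0.5003, -0.2439, 0.2138]
tcp_rot: [[-0.984, -0.181, -0.001], [-0.181, 0.984, 0.0], [0.0, 0.0, -1.0]]
force: [0.1, 0.9, -0.7]
grip_width: 0.007
grasp_force: 58.9
```

Request:
{"method": "step_arm", "body": {
  "steps": [
    {"grip":0,"tx":0,"ty":0,"tz":0,"wx":0,"wy":0,"wz":-7},
    {"grip":0,"tx":0,"ty":0,"tz":0,"wx":0,"wy":0,"wz":-5},
    {"grip":0,"tx":-0.006,"ty":0.017,"tz":0,"wx":0,"wy":0,"wz":-2.3},
    {"grip":0,"tx":-0.0115,"ty":0.033,"tz":0,"wx":0,"wy":0,"wz":0},
    {"grip":0,"tx":-0.0115,"ty":0.033,"tz":0,"wx":0,"wy":0,"wz":0}
  ]
}}

```text
t: 23.7
eef_pos: [0.4928, -0.1549, 0.2138]
tcp_rot: [[-0.911, -0.412, -0.001], [-0.412, 0.911, 0.001], [0.0, 0.001, -1.0]]
force: [0.2, 0.3, -0.2]
grip_width: 0.0073
grasp_force: 58.9
```

Request:
{"method": "step_arm", "body": {
  "steps": [
    {"grip":0,"tx":-0.0115,"ty":0.033,"tz":0,"wx":0,"wy":0,"wz":0},
    {"grip":0,"tx":-0.0115,"ty":0.033,"tz":0,"wx":0,"wy":0,"wz":0},
    {"grip":0,"tx":-0.0115,"ty":0.033,"tz":0,"wx":0,"wy":0,"wz":0},
    {"grip":0,"tx":-0.0115,"ty":0.033,"tz":0,"wx":0,"wy":0,"wz":0},
    {"grip":0,"tx":-0.0115,"ty":0.033,"tz":0,"wx":0,"wy":0,"wz":0}
  ]
}}

```text
t: 24.2
eef_pos: [0.4765, 0.0199, 0.2141]
tcp_rot: [[-0.911, -0.413, -0.0], [-0.413, 0.911, 0.0], [-0.0, 0.0, -1.0]]
force: [0.3, -0.6, -0.3]
grip_width: 0.0069
grasp_force: 58.9
```

Request:
{"method": "step_arm", "body": {
  "steps": [
    {"grip":0,"tx":-0.0115,"ty":0.033,"tz":0,"wx":0,"wy":0,"wz":0},
    {"grip":0,"tx":-0.0115,"ty":0.033,"tz":0,"wx":0,"wy":0,"wz":0},
    {"grip":0,"tx":-0.0115,"ty":0.033,"tz":0,"wx":0,"wy":0,"wz":0},
    {"grip":0,"tx":-0.0115,"ty":0.033,"tz":0,"wx":0,"wy":0,"wz":0},
    {"grip":0,"tx":-0.0115,"ty":0.033,"tz":0,"wx":0,"wy":0,"wz":0}
  ]
}}

```text
t: 24.7
eef_pos: [0.4604, 0.1939, 0.2141]
tcp_rot: [[-0.911, -0.413, -0.0], [-0.413, 0.911, 0.0], [0.0, 0.001, -1.0]]
force: [0.1, -0.5, -1.5]
grip_width: 0.0074
grasp_force: 58.9
```

Request:
{"method": "step_arm", "body": {
  "steps": [
    {"grip":0,"tx":-0.0115,"ty":0.033,"tz":0,"wx":0,"wy":0,"wz":0},
    {"grip":0,"tx":-0.008,"ty":0.022,"tz":0,"wx":0,"wy":0,"wz":0},
    {"grip":0,"tx":0,"ty":0,"tz":0,"wx":0,"wy":0,"wz":0},
    {"grip":0,"tx":0,"ty":0,"tz":0,"wx":0,"wy":0,"wz":0},
    {"grip":0,"tx":0,"ty":0,"tz":0,"wx":0,"wy":0,"wz":0}
  ]
}}

```text
t: 25.2
eef_pos: [0.4563, 0.2493, 0.2139]
tcp_rot: [[-0.911, -0.413, -0.0], [-0.413, 0.911, -0.0], [0.001, -0.0, -1.0]]
force: [0.3, -0.6, -1.6]
grip_width: 0.0068
grasp_force: 58.9
```

```bash
python3 -c "
from lid import *
s=sense();print(s['eef_pos'],s['force'],s['joints']);R=s['tcp_rot'];print(R.round(3))
go([.4564,.25,.158],down(114.45))
lid(.545,.29,.15,.25,.1)
"
```

```text
[0.4562541  0.24934718 0.21390766] [ 0.34216705 -0.57642521 -1.59513553] [ 3.04933151e-01 -4.25925374e-02  1.97099506e+00 -1.57732908e-04
  1.21375814e+00 -1.69125804e+00]
[[-0.911 -0.413 -0.   ]
 [-0.413  0.911 -0.   ]
 [ 0.001 -0.    -1.   ]]
turn [-0.   -0.03 -0.07] shift after turn mm [-0.4  0.5 55.9]
panel 1303 tilt deg x,y [-1.15  0.03] z 0.2181
panel rect ((555.594970703125, 288.41015625), (120.6898193359375, 102.59932708740234), 70.28101348876953)
all rect ((553.2598876953125, 287.13165283203125), (125.70560455322266, 104.4254150390625), 69.45759582519531) 1726
```

Request:
{"method": "step_arm", "body": {
  "steps": [
    {"grip":0,"tx":0,"ty":0.0005,"tz":0.015,"wx":0,"wy":0,"wz":0},
    {"grip":0,"tx":0,"ty":0,"tz":0.02,"wx":0,"wy":0,"wz":0},
    {"grip":0,"tx":0,"ty":0,"tz":0.015,"wx":0,"wy":0,"wz":0},
    {"grip":0,"tx":0,"ty":0,"tz":0.006,"wx":0,"wy":0,"wz":0},
    {"grip":0,"tx":0,"ty":0,"tz":0,"wx":0,"wy":0,"wz":0}
  ]
}}

```text
t: 25.75
eef_pos: [0.4555, 0.2498, 0.1563]
tcp_rot: [[-0.911, -0.413, -0.003], [-0.413, 0.911, -0.001], [0.003, 0.001, -1.0]]
force: [0.8, -0.2, -0.9]
grip_width: 0.007
grasp_force: 58.9
```

Request:
{"method": "step_arm", "body": {
  "steps": [
    {"grip":0,"tx":0,"ty":0,"tz":0,"wx":0,"wy":0,"wz":0},
    {"grip":0,"tx":0,"ty":0,"tz":0,"wx":0,"wy":0,"wz":0},
    {"grip":0,"tx":0,"ty":0,"tz":0,"wx":0,"wy":0,"wz":0},
    {"grip":0,"tx":0,"ty":0,"tz":0,"wx":0,"wy":0,"wz":0},
    {"grip":0,"tx":0,"ty":0,"tz":0,"wx":0,"wy":0,"wz":0}
  ]
}}

```text
t: 26.25
eef_pos: [0.4565, 0.2505, 0.1584]
tcp_rot: [[-0.911, -0.413, 0.001], [-0.413, 0.911, 0.0], [-0.001, 0.0, -1.0]]
force: [0.4, -0.4, -1.3]
grip_width: 0.0069
grasp_force: 58.9
```

```bash
python3 -c "
from lid import *
s=sense();print(s['eef_pos'],s['force'],s['tcp_rot'].round(3))
# baseline tilt of the seated lid
for f in('top1.npz','side1.npz'):
  z=np.load(f);P=cloud(z['d'],z);D=np.hypot(P[...,0]-.584,P[...,1]+.278);m=(D<.055)&(P[...,2]>.07)&(P[...,2]<.1);X=P[m]
  k=np.linalg.lstsq(np.c_[X[:,:2]-[.584,-.278],np.ones(len(X))],X[:,2],rcond=None)[0];print('seated',len(X),np.degrees(np.arctan(k[:2])),k[2])
a=np.radians(-20.55);ux=np.array([np.cos(a),np.sin(a)]);uy=np.array([-ux[1],ux[0]]);B=np.array([.5447,.2901])
for n in('top','side'):
  p,d,c=snap(n,'fin_%s.png'%n);P=cloud(d,c);D=np.hypot(P[...,0]-B[0],P[...,1]-B[1])
  m=(d>0)&(D<.1)&(P[...,2]>.14)&(P[...,2]<.18)
  w=m&(p.min(2)>110)&(D<.07);X=P[w]
  k=np.linalg.lstsq(np.c_[X[:,:2]-B,np.ones(len(X))],X[:,2],rcond=None)[0]
  print(n,len(X),'tilt',np.degrees(np.arctan(k[:2])),'z',k[2])
  Y=P[m][:,:2]-B;print(' extents x',np.percentile(Y@ux,[.5,99.5]),'y',np.percentile(Y@uy,[.5,99.5]))
"
```

```text
[0.45645422 0.25045474 0.15839902] [ 0.4248905  -0.36939523 -1.28807446] [[-0.911 -0.413  0.001]
 [-0.413  0.911  0.   ]
 [-0.001  0.    -1.   ]]
seated 1481 [ 0.07635838 -0.0679009 ] 0.08748507278093408
seated 2563 [ 0.01019939 -0.00781433] 0.08852419081814908
top 1318 tilt [-1.15601911  0.10746385] z 0.16289537397457834
 extents x [-0.04528     0.06042925] y [-0.06119165  0.06246219]
side 1073 tilt [-0.1608988  -0.06516456] z 0.162909608434387
 extents x [-0.06285001  0.06118793] y [-0.07820645  0.06245969]
```

```bash
python3 -c "
from h import *
z=np.load('top1.npz');p,d,c=snap('top');P=cloud(d,c);H=P[...,2]
def rc(n,b,lo,hi):
  x0,y0,x1,y1=b;h=H[y0:y1,x0:x1];X=P[y0:y1,x0:x1][(h>lo)&(h<hi)];print(n,len(X),cv2.minAreaRect(X[:,:2].astype(np.float32)*1000),X[:,2].mean())
rc('cup',(288,195,340,250),.029,.04);rc('plug',(380,165,465,255),.079,.095);rc('stack rim',(380,165,465,255),.064,.075);rc('tray',(375,160,470,265),.004,.01)
df=np.abs(cv2.GaussianBlur(p,(5,5),0).astype(int)-cv2.GaussianBlur(z['p'],(5,5),0)).max(2)>40
n,l,s,_=cv2.connectedComponentsWithStats(df.astype(np.uint8));print([list(x) for x in s[1:] if x[4]>15])
print(sense()['t'],sense()['grasp_force'])"
```

```text
cup 275 ((544.646240234375, -2.6600875854492188), (102.78984069824219, 92.20206451416016), 40.236236572265625) 0.03371692099615057
plug 1872 ((583.520751953125, -277.75213623046875), (113.74519348144531, 116.33358001708984), 21.989940643310547) 0.08359929476709112
stack rim 488 ((572.0823974609375, -272.3700256347656), (141.5928192138672, 143.3614044189453), 22.407054901123047) 0.06800605416459737
tray 428 ((584.0433349609375, -306.4500732421875), (260.8769836425781, 288.8934020996094), 87.24012756347656) 0.006237470495190791
[[np.int32(435), np.int32(175), np.int32(25), np.int32(45), np.int32(126)], [np.int32(141), np.int32(185), np.int32(122), np.int32(235), np.int32(17451)], [np.int32(393), np.int32(193), np.int32(29), np.int32(55), np.int32(346)], [np.int32(174), np.int32(199), np.int32(45), np.int32(25), np.int32(344)], [np.int32(375), np.int32(202), np.int32(5), np.int32(10), np.int32(22)], [np.int32(302), np.int32(215), np.int32(21), np.int32(20), np.int32(275)], [np.int32(381), np.int32(215), np.int32(14), np.int32(36), np.int32(113)], [np.int32(0), np.int32(327), np.int32(134), np.int32(93), np.int32(5875)], [np.int32(281), np.int32(413), np.int32(23), np.int32(7), np.int32(107)]]
26.4 58.946219086647034
```

The stack is unmoved, the cup stands upright, and nothing else changed except the arm and lid. Handing in.

```bash
python3 -c "
from bench import r
print(r.hand_in())"
```

```text
the job is handed in; nothing more can be done
None
```

The job is handed in at about 26 s: all six chunks are in the box, the cup is back upright on the table, and the lid was peeled tab corner first and is held by its tab, close to level, square with and centred about 6 cm above the box rim.

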